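# Scrape foam offcuts off a sloping shaping board into the covered bin

### The job

Slide the bin's cover fully open, then pick the scraper block up from its mat, lay its rubber foot flat on the sloping board above the foam offcuts, and scrape all four offcuts down the board into the bin, without touching them with the fingers. Then stand the scraper upright in the middle of its mat again and slide the cover fully shut. Leave the other things on the bench where they are.

Things in the scene. Friction and masses are not known exactly. Their poses are not given: they have to be found in the camera images.
- board: White sloping board, fixed, leaning 28 degrees, facing the robot. Origin on the white face, mid lower (robot-side) edge, 90 above the bench. x up the slope, y along the lower edge, z out of the face. Face: 210 long (x 0 to 210), non-slip, 180 wide between the side rims; these (12 wide) and the top rim (x 210 to 222) stand 15 proud of the face. The lower edge is open, above the bin.
- bin: Grey bin, fixed under the board's lower edge. Level frame: origin on the bench under the middle of the mouth, x away from the robot, y along the board's edge. Mouth 80 (x) by 194 (y); rear and side walls 60 high, front wall (x = -42.5, 5 thick) 102 high; floor 4 thick. The board's lower edge is at x = 45, z = 90. The cover's track runs on past the +y side to y = 313, 60 high.
- cover (a joint): Clear flat cover of the bin, 76 by 198 by 5, its top 67 above the bench; slides along the bin's +y. Value in m: 0 shut, 0.205 fully open; friction about 1.5 N.
- cover_grip (a point): Middle of the top of the cover's upright aluminium grip block, 22 (bin's x) by 16 (bin's y), standing 55 up from the cover's top at its -y end; the block's top is 122 above the bench. Moves with the cover.
- scraper: Wooden scraper block with a rubber foot. Origin: centre of its underside. Foot 24 (x) by 150 (y) by 34 high; above it a grip 24 (x) by 90 (y), from 34 up to 86 (total height 86). Its z is up when it stands upright. About 0.2 kg. Starts standing upright on the mat, its long axis along the mat's y.
- mat: Thin black rubber mat, fixed, 80 (x) by 190 (y) by 4 thick. Origin: centre of its underside, on the bench.
- chip_block: Oblong pale yellow rigid foam offcut, 34 (x) by 26 (y) by 18 high; origin at the centre of its underside. Starts lying flat on the board, its own z along the board's z.
- chip_disc: Disc-shaped pale yellow rigid foam offcut, 30 across, 14 thick; origin at the centre of its underside. Starts lying flat on the board, its own z along the board's z.
- chip_slab: Flat pale yellow rigid foam offcut, 26 (x) by 44 (y) by 12 thick; origin at the centre of its underside. Starts lying flat on the board, its own z along the board's z.
- chip_step: Stepped pale yellow rigid foam offcut, 36 (x) by 28 (y), 20 high on its -x half and 10 on its +x half; origin at the centre of its underside. Starts lying flat on the board, its own z along the board's z.
- dome_form: Pale yellow foam dome, 100 across, 90 high, a bystander; origin at the centre of its underside.
- wedge_form: Pinkish foam stepped wedge, 110 by 80 by 85 high, a bystander; origin at the centre of its underside.
- carving_tool: Carving tool with a dark wooden handle, about 205 long (y from -70 to 135) and 18 thick, lying on the bench, a bystander; origin under its handle.
- ruler: White plastic ruler, 30 by 200 by 4, lying flat, a bystander; origin at the centre of its underside.
- sanding_block: Cork sanding block, 110 by 60 by 30, a bystander; origin at the centre of its underside.
- brush_cup: White ceramic cup, 80 across, 100 high, a bystander; origin at the centre of its underside.
- filler_jar: Grey jar with a lid, 70 across, 90 high, a bystander; origin at the centre of its underside.

How it is judged:
On the way, in this order (a step that is already met when the one before it is completed fails the run):
1. the cover is fully open (value of joint cover above 0.19 m), for 0.2 s.
2. the held scraper lies flat on the board, above the offcuts, which are all still on the board (x of scraper in the frame of board between 0.12 and 0.21 m and y of scraper in the frame of board between -0.03 and 0.03 m and z of scraper in the frame of board between -0.006 and 0.008 m and angle between the z axis of scraper and the z axis of board, either way round below 0.15 rad and contact force between the fingers and scraper above 1 N and x of each of chip_block, chip_disc, chip_slab, chip_step in the frame of board above 0 m and z of each of chip_block, chip_disc, chip_slab, chip_step in the frame of board above -0.004 m), for 0.1 s.
3. all four offcuts are in the bin (x of chip_block in the frame of bin between -0.042 and 0.042 m and y of chip_block in the frame of bin between -0.1 and 0.1 m and z of chip_block in the frame of bin between 0 and 0.062 m and x of chip_disc in the frame of bin between -0.042 and 0.042 m and y of chip_disc in the frame of bin between -0.1 and 0.1 m and z of chip_disc in the frame of bin between 0 and 0.062 m and x of chip_slab in the frame of bin between -0.042 and 0.042 m and y of chip_slab in the frame of bin between -0.1 and 0.1 m and z of chip_slab in the frame of bin between 0 and 0.062 m and x of chip_step in the frame of bin between -0.042 and 0.042 m and y of chip_step in the frame of bin between -0.1 and 0.1 m and z of chip_step in the frame of bin between 0 and 0.062 m), for 0.2 s.
At the end, for the whole second after the job is handed in: All four offcuts lie in the bin below its cover; the cover is shut (within 8 mm); the scraper stands upright (within 0.1 rad), at rest on its mat, within 35 mm (mat x) and 50 mm (mat y) of the mat's middle (all of step 3 and value of joint cover below 0.008 m and x of scraper in the frame of mat between -0.035 and 0.035 m and y of scraper in the frame of mat between -0.05 and 0.05 m and z of scraper in the frame of mat between 0 and 0.009 m and angle between scraper's own z axis and vertical below 0.1 rad and linear speed of scraper below 0.02 m/s); the robot touches nothing.
It fails at once if the fingers touch an offcut (contact force between the fingers and chip_block above 1 N or contact force between the fingers and chip_disc above 1 N or contact force between the fingers and chip_slab above 1 N or contact force between the fingers and chip_step above 1 N).
It fails at once if a bystander is moved by more than 20 mm (distance of any of dome_form, wedge_form, carving_tool, ruler, sanding_block, brush_cup, filler_jar from where it was at the start of the episode above 0.02 m).
It also fails if it takes over 72 s, if anything falls off the work surface, if the arm or the gripper's body presses on something with over 40 N, if the wrist force passes 120 N, or if a joint passes its speed limit or range.

### The arm

A 6-joint arm with a two-finger parallel gripper is mounted at the origin on the work surface. World frame = base frame: x ahead of the robot, y to its left, z up, the work surface at z = 0. Lengths are in m, angles in rad, forces in N, time in s.
With the tool pointing down it reaches from about 0.35 to 0.775 m from the base axis. Payload 5.5 kg.
Tool frame: the origin (TCP) lies between the finger pads; the fingertips stand 19 mm ahead of it and the grasp point (between the pads) is the TCP; z points along the fingers, y is the line along which they close (so a half turn about z gives the same grasp; the last joint's range is limited). The gripper opens to 85 mm and grips with 20 to 120 N. Pads are 22 mm wide; open, the fingers measure 114 mm over their backs; the gripper's body (76 mm by 85 mm) begins 54 mm behind the grasp point. The pads swing forward as they close: fully open they stand 13 mm farther back than shut.
Start: joints at [-1.427, 0.313, 0.046, 1.304, 0, 1.431], TCP at [0.161, -0.552, 0.25] pointing down, gripper open.
Joint ranges: [-2.76, 2.76], [-0.86, 1.69], [-1.03, 1.26], [-2.2, 2.34], [-1.47, 1.5], [-3.14, 3.14]. Speed limits (rad/s): [2.57, 2.57, 3.14, 3.14, 3.14, 3.14].

### API

Orientations are given as a unit quaternion [w, x, y, z].
In Python, from workcell import env gives the robot as it stands.
- The arm moves only by the shell command python3 -m pendant 'ROWS' [FORCE]. ROWS is JSON, a list of rows, each an object with "travel": the shift along the tool's x, y, z scaled (see below), a list of three; "rot": the turn, a rotation vector about the tool's x, y, z scaled (see below), a list of three; "fingers": the opening, from -1 (shut) to 1 (fully open). In form: [{"travel": [dx, dy, dz], "rot": [wx, wy, wz], "fingers": fingers}, ...]. A call has 1 to 10 rows; each row is the pose to reach, as a shift and turn from the pose commanded when the call began, along the tool's axes at that moment; what a row does not reach only later rows make up. The controller multiplies each number of a shift by 0.12 m and each number of a turn by 60 degrees. A row lasts 1/10 s, in which the tool goes at most 50 mm and 8.59 degrees, less where a joint would pass 70% of its speed; a pose out of reach is approached as far as the arm can. A call with a number of a shift or a turn outside -1 to 1 is refused whole. A call with a gripper value outside its range is refused whole. The fingers move at their own pace and stop on an object; FORCE is the grip in N (left out, the last holds). Time passes only in rows, so rows that repeat a pose let the fingers close. It gives the time, the measured TCP pose, the force, the opening and the grip force at its end, in the units of the state.
- env.get_state(): the state, without advancing time (a new reading comes with each control period).
- env.read_camera(name): name is "side" or "top"; returns (picture, depth): 384x512x3 uint8, blue, green, red; 384x512 float32, m along the optical axis (not along the pixel's ray), 0 where there is no reading.
- env.camera_model(name): a dict with "fovy" (degrees; the focal length in pixels is half the picture's height over the tangent of half this angle, whatever the lens; pixels are square), "cx", "cy" (the principal point, pixels), "k1" (the pictures are not rectified: a ray, as slopes to the right and down, at radius r is drawn at 1 + k1 r^2 times it, then the intrinsics apply), "rvec" (rotation vector, rad) and "tvec" (3), from world to camera coordinates, as OpenCV has them. Camera axes: x right, y down, z forward; pixel columns grow to the right and rows downward; lengths in m; the calibration is good to about 2 mm. A picture is of the moment at which its call begins. camera_model takes no time and is no camera call.
- env.hand_in(): hands the job in; it is judged then, once.
Trained networks look in the newest picture that a camera, given by its name, has taken for a name from the list of things; names that differ only in an ending like _2 or _b are one class to them, and where a whole thing is asked for, a point or a joint stands for the part that bears it (a point fixed in the world has none). Each returns a list of dicts, best first, with "conf" (0 to 1); they miss things now and then, are a little off and sometimes report something else, mostly with a low value. They report only what shows in the picture. A call takes as long as a camera call.
- env.outline_of(camera, target): "mask" (384x512 bool, what is visible of it) and "xy" ([column, row] in pixels, amid what is visible of it).
The state is a dict: "clock": time; "joint_pos": joint angles; "qvel": joint speeds; "tau": joint torques, N m; "tcp_pos": TCP position; "orientation": TCP orientation; "wrist_force": force on the tool from outside, world axes, zero at the start; "ft_torque": the same for the moment, N m; "finger_gap": finger opening in m; "grip_force": force on a finger pad.
Only numpy, scipy, OpenCV 4.12 (cv2) and the standard library are available. Lean on these libraries where they do the work, as an engineer would, in place of code of your own. Each camera call takes 0.05 s, during which the arm holds its last target. There are 200 camera calls.

## Working session

There is one attempt and no reset: what is moved stays moved. The work goes in short steps, Python scripts to look and compute and a shell command to move; the robot and the scene stay as the last step left them, time stands still between calls to the robot, and variables do not carry over. Pictures are saved under pics/ and viewed, at most 10 in all, crops included, and the job is handed in when it is done.

```bash
mkdir -p pics; ls
cat > h.py <<'E'
import numpy as np, cv2
from scipy.spatial.transform import Rotation as R
from workcell import env
def cam(n):
    m=env.camera_model(n); f=192/np.tan(np.radians(m["fovy"])/2)
    Rm=cv2.Rodrigues(np.array(m["rvec"],float))[0]; return m,f,Rm,np.array(m["tvec"],float)
def cloud(n,depth):
    m,f,Rm,t=cam(n)
    v,u=np.mgrid[0:384,0:512]; x=(u-m["cx"])/f; y=(v-m["cy"])/f
    a,b=x.copy(),y.copy()
    for _ in range(20):
        s=1+m["k1"]*(a*a+b*b); a,b=x/s,y/s
    P=np.stack([a*depth,b*depth,depth],-1)
    W=(P-t)@Rm; W[depth<=0]=np.nan; return W
def pix(n,P):
    m,f,Rm,t=cam(n); p=Rm@np.array(P,float)+t; a=p[:2]/p[2]; a=a*(1+m["k1"]*(a@a)); return a*f+[m["cx"],m["cy"]]
E
python3 - <<'E'
from h import *
for n in("side","top"):
    im,d=env.read_camera(n); cv2.imwrite(f"pics/{n}0.png",im); np.savez(f"{n}0.npz",im=im,d=d)
    m,f,Rm,t=cam(n); print(n,f,m["k1"],-Rm.T@t)
    W=cloud(n,d)
    for k in ["board","bin","cover","scraper","mat","chip_block","chip_disc","chip_slab","chip_step"]:
        o=env.outline_of(n,k)
        for q in o[:1]:
            p=W[q["mask"]]; p=p[~np.isnan(p[:,0])]
            if len(p): print(k,round(q["conf"],2),np.round(q["xy"]),len(p),np.round(np.median(p,0),3),np.round(np.percentile(p,2,0),3),np.round(np.percentile(p,98,0),3))
print(env.get_state())
E
```

```text
pics
side 388.3856330399033 -0.11216402333685047 [0.00144143 0.99447495 0.97328576]
board 0.92 [223. 197.] 5183 [0.623 0.121 0.097] [ 0.469 -0.024 -0.   ] [0.769 0.349 0.202]
bin 0.59 [248. 216.] 1665 [0.519 0.112 0.064] [ 0.46  -0.026  0.004] [0.577 0.365 0.105]
cover 0.58 [249. 206.] 708 [0.541 0.07  0.067] [ 0.497 -0.023  0.062] [0.577 0.165 0.118]
scraper 0.69 [291. 155.] 299 [ 0.565 -0.318  0.042] [ 0.552 -0.451  0.001] [ 0.604 -0.273  0.092]
mat 0.69 [296. 170.] 206 [ 0.544 -0.314  0.004] [ 0.513 -0.426 -0.001] [ 0.579 -0.253  0.008]
chip_slab 0.29 [250. 207.] 766 [0.54  0.08  0.067] [ 0.485 -0.022  0.058] [0.577 0.167 0.118]
top 444.1659061633281 0.025864881249450487 [ 2.65462728e-01 -7.93132432e-04  1.45361510e+00]
board 0.88 [221. 158.] 6893 [0.634 0.085 0.119] [ 0.479 -0.027  0.005] [0.774 0.316 0.204]
bin 0.97 [223. 192.] 2537 [0.531 0.087 0.065] [ 0.465 -0.035 -0.002] [0.59  0.357 0.106]
cover 0.58 [226. 186.] 1329 [0.542 0.065 0.067] [ 0.502 -0.027  0.061] [0.582 0.159 0.121]
scraper 0.58 [357. 176.] 501 [ 0.568 -0.341  0.065] [ 0.554 -0.421  0.004] [ 0.59  -0.28   0.094
[... 374 characters left out ...]
'clock': 1.0, 'joint_pos': array([-1.42660049e+00,  3.13185155e-01,  4.61059705e-02,  1.30357882e+00,
       -1.59091085e-05,  1.43118171e+00]), 'qvel': array([-0.0009048 , -0.00058701,  0.00029069,  0.00120684, -0.0012934 ,
        0.00099932]), 'tau': array([-4.79961145e-04, -4.80470324e+01,  2.98821974e+01,  6.42482905e-05,
       -3.04132063e-04, -2.88288518e-06]), 'tcp_pos': array([ 0.16099459, -0.55205336,  0.25033408]), 'orientation': array([ 6.91783089e-05,  9.89948336e-01,  1.41429444e-01, -7.79611425e-06]), 'wrist_force': array([-0.22758227, -0.57908979,  0.1124022 ]), 'ft_torque': array([ 0.00891636,  0.00068432, -0.00189832]), 'grip_force': 0.0, 'finger_gap': 0.08582053869637986}
```

Run:
```python
from h import *
a=cv2.imread("pics/top0.png")[90:260,150:430]
cv2.imwrite("pics/topc.png",cv2.resize(a,None,fx=2.8,fy=2.8,interpolation=cv2.INTER_CUBIC))
# board plane + geometry
d=np.load("top0.npz")["d"]; im=np.load("top0.npz")["im"]; W=cloud("top",d)
o=env.outline_of("top","board")[0]["mask"]; 
P=W[o]; P=P[~np.isnan(P[:,0])]; 
best=None;rng=np.random.default_rng(0)
for _ in range(500):
    q=P[rng.choice(len(P),3)]; n=np.cross(q[1]-q[0],q[2]-q[0]); L=np.linalg.norm(n)
    if L<1e-6: continue
    n/=L; n*=np.sign(n[2]); 
    if abs(n[2]-np.cos(np.radians(28)))>.05: continue
    k=abs((P-q[0])@n)<.003
    if best is None or k.sum()>best.sum(): best=k
q=P[best]; c=q.mean(0); n=np.linalg.svd(q-c)[2][2]; n*=np.sign(n[2]); print("plane",c,n,np.degrees(np.arccos(n[2])),best.sum(),len(P))
yaw=np.arctan2(-n[1],-n[0]); print("yaw of upslope",yaw)
print("pt on plane z=.09: offset along updir",)
for nm in("cover","scraper","mat","bin"):
    mk=env.outline_of("top",nm)[0]["mask"]; p=W[mk]; p=p[~np.isnan(p[:,0])]
    for lo,hi in {"cover":[(.055,.08),(.11,.13)],"scraper":[(.08,.1),(.03,.04)],"mat":[(-.01,.015)],"bin":[(.095,.11),(.05,.075)]}[nm]:
        k=p[(p[:,2]>lo)&(p[:,2]<hi)]
        if len(k)>4: 
            r=cv2.minAreaRect((k[:,:2]*1000).astype(np.float32)); print(nm,lo,hi,len(k),np.round(r[0]),np.round(r[1]),round(r[2],1),np.round(k.mean(0),4))
```

```text
plane [0.66555119 0.08548741 0.1333165 ] [-0.4574014  -0.08345115  0.88533602] 27.707099879098525 2696 6893
yaw of upslope 0.18046135733983334
pt on plane z=.09: offset along updir
cover 0.055 0.08 1273 [542.  65.] [ 73. 197.] 8.5 [0.5412 0.0684 0.0668]
cover 0.11 0.13 38 [553. -22.] [21. 16.] 12.4 [ 0.5528 -0.0223  0.1216]
scraper 0.08 0.1 221 [ 573. -353.] [25. 91.] 7.0 [ 0.572  -0.3522  0.0893]
scraper 0.03 0.04 99 [ 572. -352.] [ 24. 147.] 6.7 [ 0.5681 -0.3376  0.0361]
mat -0.01 0.015 803 [ 566. -350.] [ 84. 189.] 13.8 [ 0.5506 -0.3418  0.0041]
bin 0.095 0.11 132 [516.  58.] [ 42. 203.] 8.9 [0.5005 0.0509 0.1016]
bin 0.05 0.075 1909 [525. 166.] [ 92. 415.] 8.7 [0.5354 0.1048 0.0646]
```

View pics/topc.png

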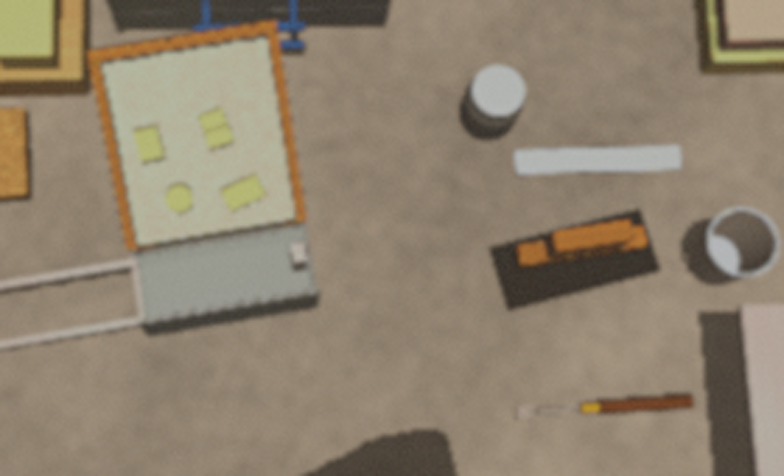

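View pics/side0.png

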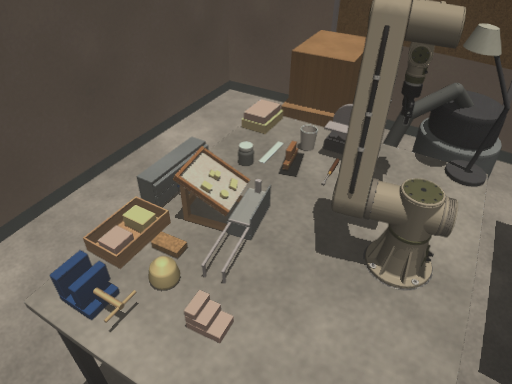

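The top view shows the board with all four chips mid-face. The cover is shut, with its grip at crop (298,255). The scraper stands on the mat, centred near crop (582,240), with the jar, ruler and cup clear around it. Next I'll compute the chips' positions on the board and plan the first move.

```bash
cat >> h.py <<'E'
YB=np.radians(8.7); BIN=np.array([.542,.065,0])
RB=R.from_euler('z',YB); RBD=RB*R.from_euler('y',-np.radians(28)); BD=BIN+RB.apply([.045,0,.09])
def tool(yaw): # degrees, pointing down, yaw of tool x
    return R.from_euler('z',yaw,degrees=True)*R.from_euler('x',np.pi)
def tool_board(): # tool x = +board y, z = -board z
    x=RBD.apply([0,1,0]); z=-RBD.apply([0,0,1]); return R.from_matrix(np.stack([x,np.cross(z,x),z],1))
def cur():
    s=env.get_state(); q=s["orientation"]; return np.array(s["tcp_pos"]),R.from_quat([q[1],q[2],q[3],q[0]]),s
def plan(p,r,frm=None):
    p0,r0=(cur()[:2] if frm is None else frm); rv=(r0.inv()*r).as_rotvec()
    d=r0.inv().apply(p-p0); n=1
    while True:
        w=rv/n; pp,rr,out=p0,r0,[]
        for i in range(n):
            t=rr.inv().apply((p-p0)/n)/.12; out.append(t); rr=rr*R.from_rotvec(w)
        if max(abs(np.array(out)).max(),abs(w).max()/np.radians(60))<=1: break
        n+=1
    rows=int(np.ceil(max(np.linalg.norm(p-p0)/n/.05,np.degrees(np.linalg.norm(w))/8.59)))
    for t in out: print("travel",np.round(t,3).tolist(),"rot",np.round(w/np.radians(60),3).tolist(),"rows>=",rows)
    return p,r
E
python3 - <<'E'
from h import *
z=np.load("top0.npz"); W=cloud("top",z["d"]); im=z["im"]
B=RBD.inv().apply((W-BD).reshape(-1,3)).reshape(W.shape)
hsv=cv2.cvtColor(im,cv2.COLOR_BGR2HSV)
on=(B[...,0]>.005)&(B[...,0]<.205)&(abs(B[...,1])<.085)
print("face z",np.nanmedian(B[...,2][on]), "face sat",np.median(hsv[...,1][on]))
face=B[on]; A=np.c_[face[:,:2],np.ones(len(face))]; k=abs(face[:,2]-np.median(face[:,2]))<.004
print("plane fit in board frame",np.linalg.lstsq(A[k],face[k,2],rcond=None)[0])
m=(on&(hsv[...,1]>85)).astype(np.uint8); n,l,st,_=cv2.connectedComponentsWithStats(m)
for i in range(1,n):
    if st[i,4]>25:
        q=B[l==i]; print(st[i,4],np.round(np.percentile(q,2,0),3),np.round(np.percentile(q,98,0),3))
# rims
o=(abs(B[...,2]-.015)<.008)&(hsv[...,1]>110)&(B[...,0]>.02)&(B[...,0]<.2)
for s in(-1,1):
    q=B[o&(s*B[...,1]>.08)&(s*B[...,1]<.115)]; print("rim",s,len(q),np.median(q[:,1]),np.polyfit(q[:,0],q[:,1],1))
plan(np.array([.553,-.022,.2]),tool(188.7))
E
```

```text
face z 0.001098875189426991 face sat 37.0
plane fit in board frame [0.00027867 0.00117693 0.00084447]
83 [ 0.101 -0.032  0.007] [ 0.133 -0.009  0.023]
70 [0.097 0.043 0.013] [0.128 0.063 0.024]
89 [ 0.028 -0.056  0.007] [ 0.055 -0.02   0.02 ]
53 [0.035 0.022 0.009] [0.06  0.043 0.02 ]
rim -1 190 -0.09831186494306468 [ 0.00132608 -0.09835472]
rim 1 209 0.09416446420502632 [0.00190096 0.0938624 ]
travel [0.729, -0.554, 0.07] rot [0.0, 0.0, -0.479] rows>= 4
travel [0.906, -0.136, 0.07] rot [0.0, 0.0, -0.479] rows>= 4
travel [0.859, 0.317, 0.07] rot [0.0, 0.0, -0.479] rows>= 4
travel [0.601, 0.691, 0.07] rot [0.0, 0.0, -0.479] rows>= 4
travel [0.195, 0.895, 0.07] rot [0.0, 0.0, -0.479] rows>= 4
travel [-0.259, 0.878, 0.07] rot [0.0, 0.0, -0.479] rows>= 4
```

```bash
sed -i 's/^RB=R.from/BIN=BIN+np.array([.0003,-.002,0]); RB=R.from/' h.py
python3 -m pendant '[{"travel":[0.729,-0.554,0.07],"rot":[0,0,-0.479],"fingers":1},{"travel":[0.729,-0.554,0.07],"rot":[0,0,-0.479],"fingers":1},{"travel":[0.729,-0.554,0.07],"rot":[0,0,-0.479],"fingers":1},{"travel":[0.729,-0.554,0.07],"rot":[0,0,-0.479],"fingers":1}]'
python3 -m pendant '[{"travel":[0.906,-0.136,0.07],"rot":[0,0,-0.479],"fingers":1},{"travel":[0.906,-0.136,0.07],"rot":[0,0,-0.479],"fingers":1},{"travel":[0.906,-0.136,0.07],"rot":[0,0,-0.479],"fingers":1},{"travel":[0.906,-0.136,0.07],"rot":[0,0,-0.479],"fingers":1}]'
python3 -m pendant '[{"travel":[0.859,0.317,0.07],"rot":[0,0,-0.479],"fingers":1},{"travel":[0.859,0.317,0.07],"rot":[0,0,-0.479],"fingers":1},{"travel":[0.859,0.317,0.07],"rot":[0,0,-0.479],"fingers":1},{"travel":[0.859,0.317,0.07],"rot":[0,0,-0.479],"fingers":1}]'
python3 -m pendant '[{"travel":[0.601,0.691,0.07],"rot":[0,0,-0.479],"fingers":1},{"travel":[0.601,0.691,0.07],"rot":[0,0,-0.479],"fingers":1},{"travel":[0.601,0.691,0.07],"rot":[0,0,-0.479],"fingers":1},{"travel":[0.601,0.691,0.07],"rot":[0,0,-0.479],"fingers":1}]'
python3 - <<'E'
from h import *
plan(np.array([.554,-.023,.19]),tool(188.7)); print(cur()[2]["joint_pos"])
E
```

```text
clock: 1.65
tcp_pos: [0.2276, -0.4616, 0.2421]
orientation: [-0.0, 0.922, 0.386, 0.0]
wrist_force: [-0.1, -0.5, 0.3]
finger_gap: 0.0853
grip_force: 0.0
clock: 2.05
tcp_pos: [0.2927, -0.3732, 0.2336]
orientation: [-0.0, 0.798, 0.603, 0.0]
wrist_force: [-0.2, 0.5, 1.3]
finger_gap: 0.0856
grip_force: 0.0
clock: 2.45
tcp_pos: [0.3581, -0.285, 0.2251]
orientation: [-0.0, 0.623, 0.782, 0.0]
wrist_force: [-0.5, -0.7, -0.3]
finger_gap: 0.0853
grip_force: 0.0
clock: 2.85
tcp_pos: [0.4234, -0.1967, 0.2166]
orientation: [-0.0, 0.409, 0.912, 0.0]
wrist_force: [-0.3, -0.8, 0.1]
finger_gap: 0.0854
grip_force: 0.0
travel [0.179, 0.888, 0.111] rot [0.0, -0.0, -0.475] rows>= 4
travel [-0.267, 0.865, 0.111] rot [0.0, -0.0, -0.475] rows>= 4
[-6.07245125e-01  1.19027866e-01 -2.84684154e-01  1.16717580e+00
  2.76517520e-04  2.35919710e-01]
```

```bash
python3 -m pendant '[{"travel":[0.179,0.888,0.111],"rot":[0,0,-0.475],"fingers":1},{"travel":[0.179,0.888,0.111],"rot":[0,0,-0.475],"fingers":1},{"travel":[0.179,0.888,0.111],"rot":[0,0,-0.475],"fingers":1},{"travel":[0.179,0.888,0.111],"rot":[0,0,-0.475],"fingers":1}]'
python3 -m pendant '[{"travel":[-0.267,0.865,0.111],"rot":[0,0,-0.475],"fingers":1},{"travel":[-0.267,0.865,0.111],"rot":[0,0,-0.475],"fingers":1},{"travel":[-0.267,0.865,0.111],"rot":[0,0,-0.475],"fingers":1},{"travel":[-0.267,0.865,0.111],"rot":[0,0,-0.475],"fingers":1},{"travel":[-0.267,0.865,0.111],"rot":[0,0,-0.475],"fingers":1}]'
python3 -m pendant '[{"travel":[0,0,0.37],"rot":[0,0,0],"fingers":1},{"travel":[0,0,0.6],"rot":[0,0,0],"fingers":1},{"travel":[0,0,0.733],"rot":[0,0,0],"fingers":1},{"travel":[0,0,0.733],"rot":[0,0,0],"fingers":-1},{"travel":[0,0,0.733],"rot":[0,0,0],"fingers":-1},{"travel":[0,0,0.733],"rot":[0,0,0],"fingers":-1},{"travel":[0,0,0.733],"rot":[0,0,0],"fingers":-1},{"travel":[0,0,0.733],"rot":[0,0,0],"fingers":-1},{"travel":[0,0,0.733],"rot":[0,0,0],"fingers":-1},{"travel":[0,0,0.733],"rot":[0,0,0],"fingers":-1}]' 30
python3 - <<'E'
from h import *
p,r,s=cur(); print(p)
plan(p+RB.apply([0,.207,0]),tool(188.7))
E
```

```text
clock: 3.25
tcp_pos: [0.4894, -0.1103, 0.203]
orientation: [-0.0, 0.172, 0.985, 0.0]
wrist_force: [0.1, -0.1, -0.1]
finger_gap: 0.0852
grip_force: 0.0
clock: 3.75
tcp_pos: [0.5547, -0.0254, 0.1897]
orientation: [-0.0, -0.072, 0.997, -0.0]
wrist_force: [0.0, 0.7, 0.6]
finger_gap: 0.0853
grip_force: 0.0
clock: 4.75
tcp_pos: [0.555, -0.023, 0.1037]
orientation: [0.001, -0.073, 0.997, 0.003]
wrist_force: [-0.7, 11.3, 6.3]
finger_gap: 0.0158
grip_force: 32.9
[ 0.55496736 -0.02297464  0.10366328]
travel [0.005, 0.862, 0.004] rot [0.002, 0.001, -0.003] rows>= 3
travel [0.002, 0.862, 0.002] rot [0.002, 0.001, -0.003] rows>= 3
```

```bash
python3 -m pendant '[{"travel":[0,0.15,0],"rot":[0,0,0],"fingers":-1},{"travel":[0,0.35,0],"rot":[0,0,0],"fingers":-1},{"travel":[0,0.55,0],"rot":[0,0,0],"fingers":-1},{"travel":[0,0.75,0],"rot":[0,0,0],"fingers":-1},{"travel":[0,0.86,0],"rot":[0,0,0],"fingers":-1}]'
python3 -m pendant '[{"travel":[0,0.2,0],"rot":[0,0,0],"fingers":-1},{"travel":[0,0.4,0],"rot":[0,0,0],"fingers":-1},{"travel":[0,0.6,0],"rot":[0,0,0],"fingers":-1},{"travel":[0,0.75,0],"rot":[0,0,0],"fingers":-1},{"travel":[0,0.86,0],"rot":[0,0,0],"fingers":-1},{"travel":[0,0.87,0],"rot":[0,0,0],"fingers":-1},{"travel":[0,0.87,0],"rot":[0,0,0],"fingers":-1}]'
python3 - <<'E'
from h import *
p,r,s=cur(); print(p,RB.inv().apply(p-np.array([.55497,-.02297,.1037])),s["finger_gap"],s["wrist_force"])
E
```

```text
clock: 5.25
tcp_pos: [0.5395, 0.0773, 0.1037]
orientation: [0.001, -0.072, 0.997, -0.0]
wrist_force: [-4.1, -2.4, 7.3]
finger_gap: 0.0159
grip_force: 32.9
clock: 5.95
tcp_pos: [0.5236, 0.1798, 0.1037]
orientation: [-0.0, -0.072, 0.997, -0.0]
wrist_force: [-7.4, -1.4, 9.6]
finger_gap: 0.0153
grip_force: 33.6
[0.52355223 0.1797573  0.10365301] [-3.91578128e-04  2.05146970e-01 -4.69925339e-05] 0.01534846967813619 [-7.41974395 -1.43663398  9.61926352]
```

```bash
python3 -m pendant '[{"travel":[0,0,0],"rot":[0,0,0],"fingers":1},{"travel":[0,0,0],"rot":[0,0,0],"fingers":1},{"travel":[0,0,0],"rot":[0,0,0],"fingers":1},{"travel":[0,0,-0.2],"rot":[0,0,0],"fingers":1},{"travel":[0,0,-0.6],"rot":[0,0,0],"fingers":1},{"travel":[0,0,-1],"rot":[0,0,0],"fingers":1},{"travel":[0,0,-1],"rot":[0,0,0],"fingers":1}]'
python3 - <<'E'
from h import *
z=np.load("top0.npz"); W=cloud("top",z["d"])
mk=env.outline_of("top","scraper")[0]["mask"]; p=W[mk]; 
for lo,hi in((.08,.1),(.028,.042)):
    k=p[(p[:,2]>lo)&(p[:,2]<hi)]; c=k[:,:2].mean(0); v=np.linalg.svd(k[:,:2]-c)[2][0]; print(c,np.degrees(np.arctan2(-v[0]*np.sign(v[1]),abs(v[1]))))
plan(np.array([.573,-.353,.17]),tool(97))
E
```

```text
clock: 6.65
tcp_pos: [0.5286, 0.18, 0.2293]
orientation: [0.006, -0.072, 0.997, 0.001]
wrist_force: [1.5, 0.1, 0.2]
finger_gap: 0.0852
grip_force: 0.0
[ 0.57201086 -0.35218024] 7.217829570205588
[ 0.56804057 -0.3386285 ] 6.538064697212764
travel [0.052, -0.89, 0.093] rot [0.001, 0.001, 0.304] rows>= 3
travel [-0.229, -0.861, 0.094] rot [0.001, 0.001, 0.304] rows>= 3
travel [-0.487, -0.746, 0.095] rot [0.001, 0.001, 0.304] rows>= 3
travel [-0.696, -0.556, 0.095] rot [0.001, 0.001, 0.304] rows>= 3
travel [-0.835, -0.31, 0.094] rot [0.001, 0.001, 0.304] rows>= 3
```

```bash
python3 -m pendant '[{"travel":[0.052,-0.89,0.093],"rot":[0,0,0.304],"fingers":1},{"travel":[0.052,-0.89,0.093],"rot":[0,0,0.304],"fingers":1},{"travel":[0.052,-0.89,0.093],"rot":[0,0,0.304],"fingers":1}]'
python3 -m pendant '[{"travel":[-0.229,-0.861,0.094],"rot":[0,0,0.304],"fingers":1},{"travel":[-0.229,-0.861,0.094],"rot":[0,0,0.304],"fingers":1},{"travel":[-0.229,-0.861,0.094],"rot":[0,0,0.304],"fingers":1}]'
python3 -m pendant '[{"travel":[-0.487,-0.746,0.095],"rot":[0,0,0.304],"fingers":1},{"travel":[-0.487,-0.746,0.095],"rot":[0,0,0.304],"fingers":1},{"travel":[-0.487,-0.746,0.095],"rot":[0,0,0.304],"fingers":1}]'
python3 -m pendant '[{"travel":[-0.696,-0.556,0.095],"rot":[0,0,0.304],"fingers":1},{"travel":[-0.696,-0.556,0.095],"rot":[0,0,0.304],"fingers":1},{"travel":[-0.696,-0.556,0.095],"rot":[0,0,0.304],"fingers":1},{"travel":[-0.696,-0.556,0.095],"rot":[0,0,0.304],"fingers":1}]'
python3 - <<'E'
from h import *
plan(np.array([.5725,-.353,.17]),tool(97))
E
```

```text
clock: 7.0
tcp_pos: [0.5334, 0.0689, 0.209]
orientation: [-0.001, 0.091, 0.996, -0.001]
wrist_force: [-0.7, -1.0, 0.0]
finger_gap: 0.0856
grip_force: 0.0
clock: 7.3
tcp_pos: [0.5427, -0.0377, 0.1978]
orientation: [-0.001, 0.248, 0.969, -0.001]
wrist_force: [-0.8, 0.3, -0.7]
finger_gap: 0.0853
grip_force: 0.0
clock: 7.6
tcp_pos: [0.5521, -0.144, 0.1865]
orientation: [-0.0, 0.398, 0.918, -0.001]
wrist_force: [-0.4, 0.7, -1.2]
finger_gap: 0.0856
grip_force: 0.0
clock: 8.0
tcp_pos: [0.5608, -0.247, 0.1755]
orientation: [-0.001, 0.535, 0.845, 0.0]
wrist_force: [-1.1, 0.2, -0.5]
finger_gap: 0.0856
grip_force: 0.0
travel [-0.841, -0.289, 0.044] rot [-0.001, -0.002, 0.304] rows>= 3
```

Then go over, down 0.106 m to z = 0.064, and grip.

```bash
python3 -m pendant '[{"travel":[-0.841,-0.289,0.044],"rot":[0,0,0.304],"fingers":1},{"travel":[-0.841,-0.289,0.044],"rot":[0,0,0.304],"fingers":1},{"travel":[-0.841,-0.289,0.044],"rot":[0,0,0.304],"fingers":1},{"travel":[-0.841,-0.289,0.044],"rot":[0,0,0.304],"fingers":1},{"travel":[-0.841,-0.289,0.044],"rot":[0,0,0.304],"fingers":1}]'
python3 - <<'E'
from h import *
plan(np.array([.5725,-.353,.064]),tool(97))
E
```

```text
clock: 8.5
tcp_pos: [0.5729, -0.3503, 0.1714]
orientation: [-0.001, 0.661, 0.75, 0.0]
wrist_force: [-0.0, 0.0, -1.0]
finger_gap: 0.0852
grip_force: 0.0
travel [-0.024, -0.006, 0.895] rot [-0.001, -0.002, 0.004] rows>= 3
```

```bash
python3 -m pendant '[{"travel":[-0.024,0,0.35],"rot":[0,0,0],"fingers":1},{"travel":[-0.024,0,0.65],"rot":[0,0,0],"fingers":1},{"travel":[-0.024,0,0.895],"rot":[0,0,0],"fingers":1},{"travel":[-0.024,0,0.895],"rot":[0,0,0],"fingers":1},{"travel":[-0.024,0,0.895],"rot":[0,0,0],"fingers":-1},{"travel":[-0.024,0,0.895],"rot":[0,0,0],"fingers":-1},{"travel":[-0.024,0,0.895],"rot":[0,0,0],"fingers":-1},{"travel":[-0.024,0,0.895],"rot":[0,0,0],"fingers":-1},{"travel":[-0.024,0,0.895],"rot":[0,0,0],"fingers":-1},{"travel":[-0.024,0,0.895],"rot":[0,0,0],"fingers":-1}]' 60
python3 -m pendant '[{"travel":[0,0,-0.3],"rot":[0,0,0],"fingers":-1},{"travel":[0,0,-0.6],"rot":[0,0,0],"fingers":-1},{"travel":[0,0,-0.9],"rot":[0,0,0],"fingers":-1},{"travel":[0,0,-1],"rot":[0,0,0],"fingers":-1},{"travel":[0,0,-1],"rot":[0,0,0],"fingers":-1}]'
python3 - <<'E'
from h import *
im,d=env.read_camera("side"); cv2.imwrite("pics/s2.png",cv2.resize(im[80:240,180:360],None,fx=3,fy=3,interpolation=cv2.INTER_CUBIC))
p,r,s=cur()
# via: lift to z .3, then above board pose
T=BD+RBD.apply([.178,0,.06+.09]); print(T)
a=plan(np.array([.5,-.12,.29]),tool_board())
print("--"); plan(T,tool_board(),a)
E
```

```text
clock: 9.5
tcp_pos: [0.574, -0.3563, 0.0659]
orientation: [0.001, 0.663, 0.749, 0.0]
wrist_force: [0.4, 1.2, 5.5]
finger_gap: 0.0235
grip_force: 59.6
clock: 10.0
tcp_pos: [0.5741, -0.3565, 0.1861]
orientation: [0.002, 0.663, 0.749, 0.0]
wrist_force: [-0.1, 0.6, -1.6]
finger_gap: 0.0235
grip_force: 59.4
[0.67252808 0.0829277  0.30600808]
travel [0.675, -0.122, -0.295] rot [-0.155, 0.002, -0.009] rows>= 2
travel [0.676, -0.066, -0.309] rot [-0.155, 0.002, -0.009] rows>= 2
travel [0.678, -0.009, -0.313] rot [-0.155, 0.002, -0.009] rows>= 2
--
travel [0.727, 0.772, 0.335] rot [0.0, 0.0, 0.0] rows>= 3
travel [0.727, 0.772, 0.335] rot [0.0, 0.0, 0.0] rows>= 3
```

View pics/s2.png

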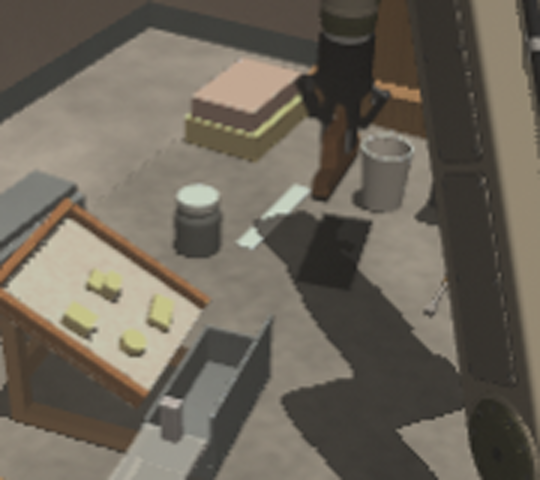

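The picture shows the scraper held clear of the mat and the cover open, with its grip at (172,415). All four chips are still on the board.

```bash
python3 -m pendant '[{"travel":[0.3,-0.05,-0.13],"rot":[-0.08,0,0],"fingers":-1},{"travel":[0.675,-0.122,-0.295],"rot":[-0.155,0,-0.009],"fingers":-1},{"travel":[0.675,-0.122,-0.295],"rot":[-0.155,0,-0.009],"fingers":-1}]'
python3 -m pendant '[{"travel":[0.34,-0.033,-0.155],"rot":[-0.08,0,0],"fingers":-1},{"travel":[0.676,-0.066,-0.309],"rot":[-0.155,0,-0.009],"fingers":-1},{"travel":[0.676,-0.066,-0.309],"rot":[-0.155,0,-0.009],"fingers":-1}]'
python3 -m pendant '[{"travel":[0.34,0,-0.155],"rot":[-0.08,0,0],"fingers":-1},{"travel":[0.678,-0.009,-0.313],"rot":[-0.155,0,-0.009],"fingers":-1},{"travel":[0.678,-0.009,-0.313],"rot":[-0.155,0,-0.009],"fingers":-1}]'
python3 - <<'E'
from h import *
T=BD+RBD.apply([.178,-.0035,.062+.07])
plan(T,tool_board())
E
```

```text
clock: 10.35
tcp_pos: [0.5427, -0.2699, 0.2162]
orientation: [0.048, 0.656, 0.75, 0.061]
wrist_force: [0.6, -0.7, -2.2]
finger_gap: 0.0231
grip_force: 59.8
clock: 10.65
tcp_pos: [0.5196, -0.1929, 0.2522]
orientation: [0.104, 0.646, 0.746, 0.122]
wrist_force: [0.1, -0.7, -1.7]
finger_gap: 0.0232
grip_force: 60.0
clock: 10.95
tcp_pos: [0.4961, -0.1152, 0.2877]
orientation: [0.158, 0.632, 0.737, 0.181]
wrist_force: [0.0, -1.7, -2.7]
finger_gap: 0.0233
grip_force: 60.1
travel [0.69, 0.791, 0.402] rot [-0.002, 0.001, 0.001] rows>= 3
travel [0.69, 0.789, 0.405] rot [-0.002, 0.001, 0.001] rows>= 3
```

```bash
python3 -m pendant '[{"travel":[0.23,0.263,0.134],"rot":[0,0,0],"fingers":-1},{"travel":[0.46,0.527,0.27],"rot":[0,0,0],"fingers":-1},{"travel":[0.69,0.79,0.402],"rot":[0,0,0],"fingers":-1},{"travel":[0.69,0.79,0.402],"rot":[0,0,0],"fingers":-1}]'
python3 -m pendant '[{"travel":[0.23,0.263,0.134],"rot":[0,0,0],"fingers":-1},{"travel":[0.46,0.527,0.27],"rot":[0,0,0],"fingers":-1},{"travel":[0.69,0.79,0.402],"rot":[0,0,0],"fingers":-1},{"travel":[0.69,0.79,0.402],"rot":[0,0,0],"fingers":-1},{"travel":[0.69,0.79,0.402],"rot":[0,0,0],"fingers":-1}]'
python3 - <<'E'
from h import *
for n,s in(("side",np.s_[110:230,150:270]),("top",np.s_[100:220,160:280])):
    im,d=env.read_camera(n); cv2.imwrite(f"pics/{n}3.png",cv2.resize(im[s],(390,390),interpolation=cv2.INTER_CUBIC))
cv2.imwrite("pics/c3.png",np.hstack([cv2.imread("pics/side3.png"),cv2.imread("pics/top3.png")]))
T=BD+RBD.apply([.178,-.0035,.062+.008])
plan(T,tool_board()); p,r,s=cur(); print(RBD.inv().apply(p-BD),s["wrist_force"])
E
```

```text
clock: 11.35
tcp_pos: [0.5951, -0.0185, 0.2888]
orientation: [0.158, 0.631, 0.738, 0.181]
wrist_force: [-0.2, -0.2, -2.6]
finger_gap: 0.0235
grip_force: 60.3
clock: 11.85
tcp_pos: [0.6853, 0.0763, 0.2885]
orientation: [0.158, 0.632, 0.737, 0.179]
wrist_force: [-0.4, -0.6, -3.2]
finger_gap: 0.0231
grip_force: 60.5
travel [0.054, -0.014, 0.505] rot [-0.006, 0.007, 0.001] rows>= 2
[ 0.18000535 -0.00958833  0.13059713] [-0.38955883 -0.82546336 -2.35478472]
```

View pics/c3.png

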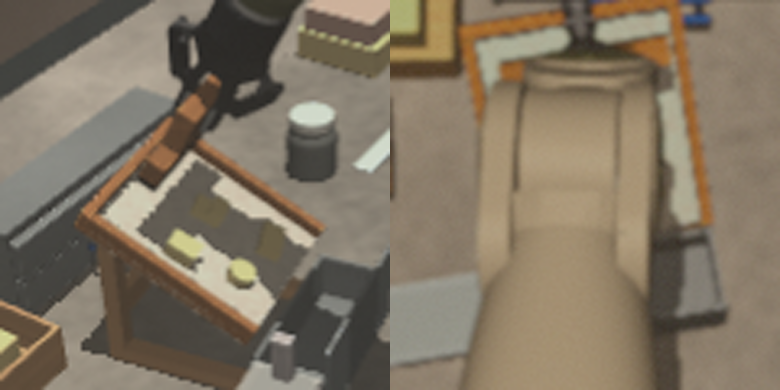

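The scraper is held squarely above the top of the board, at side crop (185,130). The chips lie clear below it.

```bash
python3 -m pendant '[{"travel":[0.03,-0.01,0.2],"rot":[-0.006,0.007,0],"fingers":-1},{"travel":[0.03,-0.01,0.4],"rot":[-0.006,0.007,0],"fingers":-1},{"travel":[0.03,-0.01,0.505],"rot":[-0.006,0.007,0],"fingers":-1},{"travel":[0.03,-0.01,0.505],"rot":[-0.006,0.007,0],"fingers":-1},{"travel":[0.03,-0.01,0.505],"rot":[-0.006,0.007,0],"fingers":-1}]' 80
python3 -m pendant '[{"travel":[0,0,0.03],"rot":[0,0,0],"fingers":-1},{"travel":[0,0,0.05],"rot":[0,0,0],"fingers":-1},{"travel":[0,0,0.07],"rot":[0,0,0],"fingers":-1},{"travel":[0,0,0.07],"rot":[0,0,0],"fingers":-1}]'
python3 - <<'E'
from h import *
p,r,s=cur(); print(RBD.inv().apply(p-BD),RBD.inv().apply(s["wrist_force"]),s["ft_torque"],(tool_board().inv()*r).as_rotvec())
E
```

```text
clock: 12.45
tcp_pos: [0.712, 0.0824, 0.2383]
orientation: [0.159, 0.632, 0.736, 0.185]
wrist_force: [-0.0, 0.5, -2.0]
finger_gap: 0.0231
grip_force: 80.2
clock: 12.85
tcp_pos: [0.7163, 0.0839, 0.2308]
orientation: [0.159, 0.631, 0.736, 0.185]
wrist_force: [0.3, 0.7, -2.0]
finger_gap: 0.0233
grip_force: 80.1
[ 0.18101984 -0.00567188  0.0632386 ] [-0.56090175  0.60859123 -1.95896553] [-0.12124133  0.58934371  0.02065588] [-0.00490416  0.00026195 -0.00152108]
```

```bash
python3 -m pendant '[{"travel":[0,0,0.015],"rot":[0,0,0],"fingers":-1},{"travel":[0,0,0.03],"rot":[0,0,0],"fingers":-1},{"travel":[0,0,0.03],"rot":[0,0,0],"fingers":-1},{"travel":[0,0,0.03],"rot":[0,0,0],"fingers":-1}]'
python3 - <<'E'
from h import *
p,r,s=cur(); print(RBD.inv().apply(p-BD),RBD.inv().apply(s["wrist_force"]),s["ft_torque"],(tool_board().inv()*r).as_rotvec())
E
```

```text
clock: 13.25
tcp_pos: [0.7164, 0.0839, 0.2308]
orientation: [0.16, 0.631, 0.736, 0.185]
wrist_force: [-19.4, -3.1, 16.4]
finger_gap: 0.0229
grip_force: 83.5
[ 0.1811127  -0.00566096  0.06315018] [-9.63475692 -0.08563521 23.71653762] [-0.3346109   2.54329166  0.04317043] [-0.00545495 -0.00054396 -0.00145532]
```

```bash
python3 -m pendant '[{"travel":[0,0,-0.012],"rot":[0,0,0],"fingers":-1},{"travel":[0,-0.05,-0.015],"rot":[0,0,0],"fingers":-1},{"travel":[0,-0.1,-0.015],"rot":[0,0,0],"fingers":-1},{"travel":[0,-0.16,-0.015],"rot":[0,0,0],"fingers":-1},{"travel":[0,-0.22,-0.015],"rot":[0,0,0],"fingers":-1},{"travel":[0,-0.28,-0.015],"rot":[0,0,0],"fingers":-1},{"travel":[0,-0.34,-0.015],"rot":[0,0,0],"fingers":-1},{"travel":[0,-0.40,-0.015],"rot":[0,0,0],"fingers":-1}]'
python3 - <<'E'
from h import *
p,r,s=cur(); print(RBD.inv().apply(p-BD),RBD.inv().apply(s["wrist_force"]),s["ft_torque"],(tool_board().inv()*r).as_rotvec())
E
```

```text
clock: 14.05
tcp_pos: [0.6781, 0.0773, 0.2103]
orientation: [0.162, 0.63, 0.736, 0.188]
wrist_force: [-2.5, -0.6, 2.3]
finger_gap: 0.023
grip_force: 80.0
[ 0.13721776 -0.00639287  0.06332102] [-1.21652663 -0.18279164  3.26031753] [-0.18810867  0.88524643  0.00917403] [-0.01342798 -0.00096107 -0.00211988]
```

```bash
python3 -m pendant '[{"travel":[0,-0.06,0.005],"rot":[0,0,0],"fingers":-1},{"travel":[0,-0.12,0.005],"rot":[0,0,0],"fingers":-1},{"travel":[0,-0.18,0.005],"rot":[0,0,0],"fingers":-1},{"travel":[0,-0.24,0.005],"rot":[0,0,0],"fingers":-1},{"travel":[0,-0.30,0.005],"rot":[0,0,0],"fingers":-1},{"travel":[0,-0.36,0.005],"rot":[0,0,0],"fingers":-1},{"travel":[0,-0.42,0.005],"rot":[0,0,0],"fingers":-1},{"travel":[0,-0.48,0.005],"rot":[0,0,0],"fingers":-1},{"travel":[0,-0.54,0.005],"rot":[0,0,0],"fingers":-1}]'
python3 - <<'E'
from h import *
p,r,s=cur(); print(RBD.inv().apply(p-BD),RBD.inv().apply(s["wrist_force"]),s["ft_torque"],(tool_board().inv()*r).as_rotvec())
im,d=env.read_camera("side"); cv2.imwrite("pics/s4.png",cv2.resize(im[130:250,170:290],(500,500),interpolation=cv2.INTER_CUBIC))
E
```

```text
clock: 14.95
tcp_pos: [0.6242, 0.0687, 0.1812]
orientation: [0.164, 0.63, 0.735, 0.19]
wrist_force: [1.3, 0.3, 13.3]
finger_gap: 0.0233
grip_force: 81.6
[ 0.07534384 -0.00671738  0.06326412] [ 7.41834375  0.13649148 11.06435322] [ 0.28529067 -1.31233587  0.09415192] [-0.01857062 -0.00122994 -0.00276453]
```

View pics/s4.png

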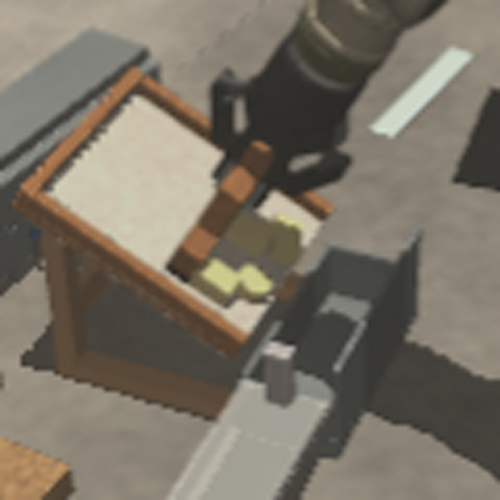

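The chips are bunched ahead of the foot, around crop (245,270), with none slipping past it. I'll continue over the edge.

```bash
python3 -m pendant '[{"travel":[0,-0.07,0],"rot":[0,0,0],"fingers":-1},{"travel":[0,-0.14,0],"rot":[0,0,0],"fingers":-1},{"travel":[0,-0.21,0],"rot":[0,0,0],"fingers":-1},{"travel":[0,-0.28,0],"rot":[0,0,0],"fingers":-1},{"travel":[0,-0.35,0],"rot":[0,0,0],"fingers":-1},{"travel":[0,-0.42,0],"rot":[0,0,0],"fingers":-1},{"travel":[0,-0.49,-0.005],"rot":[0,0,0],"fingers":-1},{"travel":[0,-0.56,-0.005],"rot":[0,0,0],"fingers":-1},{"travel":[0,-0.62,-0.005],"rot":[0,0,0],"fingers":-1},{"travel":[0,-0.66,-0.01],"rot":[0,0,0],"fingers":-1}]'
python3 -m pendant '[{"travel":[0,-0.03,-0.005],"rot":[0,0,0],"fingers":-1},{"travel":[0,-0.05,-0.01],"rot":[0,0,0],"fingers":-1},{"travel":[0,-0.05,-0.01],"rot":[0,0,0],"fingers":-1},{"travel":[0,-0.05,-0.01],"rot":[0,0,0],"fingers":-1}]'
python3 - <<'E'
from h import *
p,r,s=cur(); print(RBD.inv().apply(p-BD),RBD.inv().apply(s["wrist_force"]),s["ft_torque"],(tool_board().inv()*r).as_rotvec())
im,d=env.read_camera("side"); cv2.imwrite("pics/s5.png",cv2.resize(im[130:250,170:290],(500,500),interpolation=cv2.INTER_CUBIC))
W=cloud("side",d)
for k in ["chip_block","chip_disc","chip_slab","chip_step"]:
    for q in env.outline_of("side",k)[:1]: print(k,q["conf"],q["xy"],RB.inv().apply(np.nanmedian(W[q["mask"]],0)-BIN))
E
```

```text
clock: 16.0
tcp_pos: [0.5535, 0.0578, 0.1429]
orientation: [0.163, 0.63, 0.735, 0.188]
wrist_force: [1.2, 0.8, 7.6]
finger_gap: 0.0233
grip_force: 81.1
clock: 16.4
tcp_pos: [0.5423, 0.0573, 0.1353]
orientation: [0.158, 0.632, 0.736, 0.184]
wrist_force: [-0.5, -0.6, -2.6]
finger_gap: 0.0234
grip_force: 80.1
[-0.01926902 -0.00567317  0.06153452] [-1.77284027 -0.53300418 -2.00831674] [-0.12681856  0.63348709 -0.01019662] [-0.00108004  0.00089566 -0.00088866]
chip_block 0.39 [293.0, 167.0] [-0.044888   -0.38599962  0.0040302 ]
chip_slab 0.6 [251.3, 207.8] [ 0.00128446 -0.04197028  0.01526946]
chip_step 0.46 [241.8, 210.4] [ 0.02246942 -0.00392354  0.02058423]
```

View pics/s5.png

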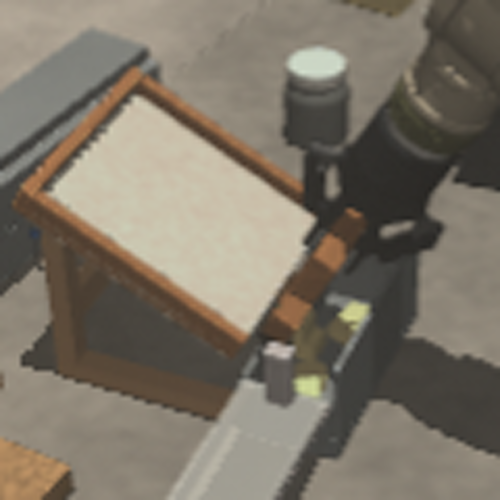

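The board is empty and the chips show in the bin, at crop (308,385), (320,345) and (352,315). I'll lift off, then check the bin.

```bash
python3 -m pendant '[{"travel":[0,0,-0.3],"rot":[0,0,0],"fingers":-1},{"travel":[0,0,-0.65],"rot":[0,0,0],"fingers":-1},{"travel":[0,0,-1],"rot":[0,0,0],"fingers":-1},{"travel":[0,0,-1],"rot":[0,0,0],"fingers":-1}]'
python3 - <<'E'
from h import *
z=np.load("top0.npz"); W=cloud("top",z["d"]); hsv=cv2.cvtColor(z["im"],cv2.COLOR_BGR2HSV)
m=(hsv[...,2]<70)&(abs(W[...,0]-.566)<.07)&(abs(W[...,1]+.35)<.13)&(W[...,2]<.02)
k=W[m][:,:2]
# include scraper footprint for full mat area
mk=env.outline_of("top","mat")
r=cv2.minAreaRect((k*1000).astype(np.float32)); print("mat",len(k),r, np.round(np.percentile(k,[1,99],0),3))
via=np.array([.53,-.2,.25]); MAT=np.array([.566,-.350])
yaw=np.radians(97); s=-.0035  # scraper centre = tcp + .0035*toolx
P=np.r_[MAT-.0035*np.array([np.cos(yaw),np.sin(yaw)]),.15]
a=plan(via,tool(97)); print('--'); plan(P,tool(97),a)
E
```

```text
clock: 17.05
tcp_pos: [0.489, 0.0481, 0.2486]
orientation: [0.163, 0.63, 0.736, 0.188]
wrist_force: [2.0, -0.4, -0.5]
finger_gap: 0.0229
grip_force: 80.5
mat 652 ((563.0838623046875, -351.1297302246094), (72.98942565917969, 181.94671630859375), 13.732187271118164) [[ 0.512 -0.442]
 [ 0.61  -0.26 ]]
travel [-0.699, 0.012, -0.004] rot [0.159, -0.002, 0.01] rows>= 2
travel [-0.699, 0.018, -0.006] rot [0.159, -0.002, 0.01] rows>= 2
travel [-0.698, 0.024, -0.008] rot [0.159, -0.002, 0.01] rows>= 2
--
travel [-0.653, 0.073, 0.417] rot [0.0, 0.0, 0.0] rows>= 2
travel [-0.653, 0.073, 0.417] rot [0.0, 0.0, 0.0] rows>= 2
```

```bash
python3 -m pendant '[{"travel":[-0.35,0,0],"rot":[0.08,0,0],"fingers":-1},{"travel":[-0.699,0.012,0],"rot":[0.159,0,0.01],"fingers":-1},{"travel":[-0.699,0.012,0],"rot":[0.159,0,0.01],"fingers":-1}]'
python3 -m pendant '[{"travel":[-0.35,0.01,0],"rot":[0.08,0,0],"fingers":-1},{"travel":[-0.699,0.018,0],"rot":[0.159,0,0.01],"fingers":-1},{"travel":[-0.699,0.018,0],"rot":[0.159,0,0.01],"fingers":-1}]'
python3 -m pendant '[{"travel":[-0.35,0.01,0],"rot":[0.08,0,0],"fingers":-1},{"travel":[-0.699,0.024,-0.008],"rot":[0.159,0,0.01],"fingers":-1},{"travel":[-0.699,0.024,-0.008],"rot":[0.159,0,0.01],"fingers":-1}]'
python3 -m pendant '[{"travel":[-0.33,0.035,0.2],"rot":[0,0,0],"fingers":-1},{"travel":[-0.653,0.073,0.417],"rot":[0,0,0],"fingers":-1},{"travel":[-0.653,0.073,0.417],"rot":[0,0,0],"fingers":-1},{"travel":[-0.653,0.073,0.417],"rot":[0,0,0],"fingers":-1}]'
python3 - <<'E'
from h import *
plan(np.array([.5664,-.3535,.15]),tool(97))
for n,s in(("side",np.s_[130:250,170:290]),("top",np.s_[100:220,160:280])):
    im,d=env.read_camera(n); cv2.imwrite(f"pics/{n}6.png",cv2.resize(im[s],(390,390),interpolation=cv2.INTER_CUBIC))
    W=cloud(n,d); hsv=cv2.cvtColor(im,cv2.COLOR_BGR2HSV); Q=RB.inv().apply((W-BIN).reshape(-1,3)).reshape(W.shape)
    m=((abs(Q[...,0])<.05)&(abs(Q[...,1])<.11)&(hsv[...,1]>70)&(hsv[...,2]>80)).astype(np.uint8)
    c,l,st,_=cv2.connectedComponentsWithStats(m)
    for i in range(1,c):
        if st[i,4]>15: print(n,st[i,4],np.round(np.nanpercentile(Q[l==i],2,0),3),np.round(np.nanpercentile(Q[l==i],98,0),3))
cv2.imwrite("pics/c6.png",np.hstack([cv2.imread("pics/side6.png"),cv2.imread("pics/top6.png")]))
E
```

```text
clock: 17.4
tcp_pos: [0.5048, -0.0384, 0.2424]
orientation: [0.105, 0.648, 0.744, 0.123]
wrist_force: [0.8, 0.8, -2.5]
finger_gap: 0.023
grip_force: 80.3
clock: 17.7
tcp_pos: [0.5184, -0.1211, 0.2406]
orientation: [0.049, 0.658, 0.749, 0.061]
wrist_force: [1.0, -0.6, -1.9]
finger_gap: 0.023
grip_force: 80.2
clock: 18.0
tcp_pos: [0.5319, -0.2036, 0.2397]
orientation: [-0.007, 0.664, 0.748, -0.001]
wrist_force: [-1.1, 0.4, -2.9]
finger_gap: 0.0229
grip_force: 80.1
clock: 18.4
tcp_pos: [0.5467, -0.2754, 0.1913]
orientation: [-0.007, 0.663, 0.749, 0.0]
wrist_force: [0.0, 0.9, -2.9]
finger_gap: 0.0233
grip_force: 80.1
travel [-0.67, 0.087, 0.337] rot [-0.008, -0.01, -0.0] rows>= 2
side 19 [ 0.036 -0.097  0.092] [ 0.049 -0.084  0.113]
side 41 [-0.007 -0.071  0.004] [ 0.011 -0.033  0.019]
side 104 [-0.01  -0.019  0.007] [0.031 0.06  0.04 ]
side 29 [0.033 0.095 0.088] [0.05  0.106 0.114]
top 19 [ 0.036 -0.102  0.093] [ 0.049 -0.09   0.109]
top 19 [0.037 0.089 0.096] [0.05  0.1   0.116]
top 68 [ 0.016 -0.026  0.011] [ 0.039 -0.     0.044]
top 155 [-0.013  0.016  0.013] [0.022 0.074 0.036]
top 88 [-0.014 -0.076  0.008] [ 0.012 -0.039  0.021]
```

View pics/c6.png

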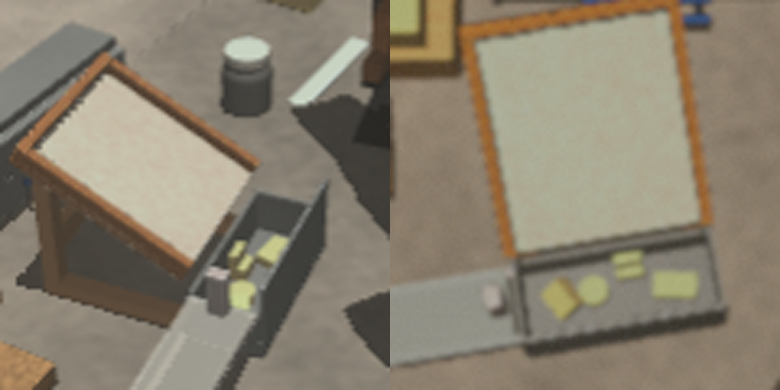

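All four chips lie in the bin, at top crop (560,297), (593,291), (628,265) and (675,285), with their tops below 45 mm. The cover is still open. Now I'll place the scraper.

```bash
python3 -m pendant '[{"travel":[-0.33,0.04,0.15],"rot":[0,0,0],"fingers":-1},{"travel":[-0.67,0.087,0.337],"rot":[-0.008,-0.01,0],"fingers":-1},{"travel":[-0.67,0.087,0.337],"rot":[-0.008,-0.01,0],"fingers":-1},{"travel":[-0.67,0.087,0.337],"rot":[-0.008,-0.01,0],"fingers":-1},{"travel":[-0.67,0.087,0.337],"rot":[-0.008,-0.01,0],"fingers":-1}]'
python3 - <<'E'
from h import *
plan(np.array([.5664,-.3535,.071]),tool(97))
E
```

```text
clock: 19.0
tcp_pos: [0.5678, -0.353, 0.1542]
orientation: [0.002, 0.662, 0.75, -0.0]
wrist_force: [0.2, 0.4, -2.7]
finger_gap: 0.0232
grip_force: 80.2
travel [-0.0, -0.014, 0.693] rot [0.003, 0.004, 0.002] rows>= 2
```

```bash
python3 -m pendant '[{"travel":[0,-0.01,0.25],"rot":[0,0.004,0],"fingers":-1},{"travel":[0,-0.01,0.5],"rot":[0,0.004,0],"fingers":-1},{"travel":[0,-0.01,0.65],"rot":[0,0.004,0],"fingers":-1},{"travel":[0,-0.01,0.693],"rot":[0,0.004,0],"fingers":-1},{"travel":[0,-0.01,0.72],"rot":[0,0.004,0],"fingers":-1},{"travel":[0,-0.01,0.74],"rot":[0,0.004,0],"fingers":-1},{"travel":[0,-0.01,0.74],"rot":[0,0.004,0],"fingers":-1}]'
python3 - <<'E'
from h import *
p,r,s=cur(); print(p,s["wrist_force"],s["ft_torque"],(tool(97).inv()*r).as_rotvec())
E
```

```text
clock: 19.7
tcp_pos: [0.5674, -0.355, 0.066]
orientation: [0.002, 0.662, 0.749, 0.001]
wrist_force: [0.0, 1.6, 1.2]
finger_gap: 0.0234
grip_force: 80.7
[ 0.56744729 -0.35498266  0.06598589] [0.0215734  1.57228069 1.15504999] [0.23635155 0.04160373 0.03484616] [-0.0041241  -0.00100685 -0.00132648]
```

```bash
python3 -m pendant '[{"travel":[0,0,0.008],"rot":[0,0,0],"fingers":-1},{"travel":[0,0,0.008],"rot":[0,0,0],"fingers":0},{"travel":[0,0,0],"rot":[0,0,0],"fingers":1},{"travel":[0,0,0],"rot":[0,0,0],"fingers":1},{"travel":[0,0,0],"rot":[0,0,0],"fingers":1},{"travel":[0,0,-0.2],"rot":[0,0,0],"fingers":1},{"travel":[0,0,-0.5],"rot":[0,0,0],"fingers":1},{"travel":[0,0,-0.8],"rot":[0,0,0],"fingers":1},{"travel":[0,0,-1],"rot":[0,0,0],"fingers":1},{"travel":[0,0,-1],"rot":[0,0,0],"fingers":1}]'
python3 - <<'E'
from h import *
# cover grip now at p=(.5236,.1798), approach yaw 188.7
a=plan(np.array([.5245,.0,.22]),tool(150)); print('--'); plan(np.array([.5236,.1798,.2]),tool(188.7),a)
E
```

```text
clock: 20.7
tcp_pos: [0.5681, -0.3565, 0.1888]
orientation: [0.004, 0.662, 0.749, 0.001]
wrist_force: [0.9, -0.2, 0.9]
finger_gap: 0.0851
grip_force: 0.0
travel [0.997, 0.002, -0.092] rot [0.001, 0.003, -0.294] rows>= 3
travel [0.95, 0.304, -0.089] rot [0.001, 0.003, -0.294] rows>= 3
travel [0.813, 0.578, -0.087] rot [0.001, 0.003, -0.294] rows>= 3
--
travel [0.378, 0.647, 0.083] rot [-0.0, 0.0, -0.322] rows>= 3
travel [0.142, 0.736, 0.083] rot [-0.0, 0.0, -0.322] rows>= 3
```

```bash
python3 -m pendant '[{"travel":[0.997,0,-0.092],"rot":[0,0,-0.294],"fingers":1},{"travel":[0.997,0,-0.092],"rot":[0,0,-0.294],"fingers":1},{"travel":[0.997,0,-0.092],"rot":[0,0,-0.294],"fingers":1}]'
python3 -m pendant '[{"travel":[0.95,0.304,-0.089],"rot":[0,0,-0.294],"fingers":1},{"travel":[0.95,0.304,-0.089],"rot":[0,0,-0.294],"fingers":1},{"travel":[0.95,0.304,-0.089],"rot":[0,0,-0.294],"fingers":1}]'
python3 -m pendant '[{"travel":[0.813,0.578,-0.087],"rot":[0,0,-0.294],"fingers":1},{"travel":[0.813,0.578,-0.087],"rot":[0,0,-0.294],"fingers":1},{"travel":[0.813,0.578,-0.087],"rot":[0,0,-0.294],"fingers":1},{"travel":[0.813,0.578,-0.087],"rot":[0,0,-0.294],"fingers":1}]'
python3 -m pendant '[{"travel":[0.378,0.647,0.083],"rot":[0,0,-0.322],"fingers":1},{"travel":[0.378,0.647,0.083],"rot":[0,0,-0.322],"fingers":1},{"travel":[0.378,0.647,0.083],"rot":[0,0,-0.322],"fingers":1},{"travel":[0.378,0.647,0.083],"rot":[0,0,-0.322],"fingers":1}]'
python3 - <<'E'
from h import *
plan(np.array([.5236,.1798,.19]),tool(188.7))
im,d=env.read_camera("top"); W=cloud("top",d); cv2.imwrite("pics/top8.png",cv2.resize(im[90:260,150:430],None,fx=2.8,fy=2.8,interpolation=cv2.INTER_CUBIC))
hsv=cv2.cvtColor(im,cv2.COLOR_BGR2HSV)
mk=env.outline_of("top","scraper")[0]["mask"]; p=W[mk]
for lo,hi in((.08,.1),(.028,.042)):
    k=p[(p[:,2]>lo)&(p[:,2]<hi)]; r=cv2.minAreaRect((k[:,:2]*1000).astype(np.float32)); print(r,np.median(k[:,2]))
mk=env.outline_of("top","cover")
for o in mk[:1]:
    p=W[o["mask"]]; k=p[(p[:,2]>.11)&(p[:,2]<.13)]; print("grip",len(k),k.mean(0))
E
```

```text
clock: 21.0
tcp_pos: [0.5502, -0.2324, 0.1944]
orientation: [-0.001, 0.538, 0.843, 0.001]
wrist_force: [-0.4, -0.2, 0.2]
finger_gap: 0.0855
grip_force: 0.0
clock: 21.3
tcp_pos: [0.5358, -0.1138, 0.2055]
orientation: [-0.0, 0.402, 0.916, 0.001]
wrist_force: [0.9, -0.2, 1.0]
finger_gap: 0.0853
grip_force: 0.0
clock: 21.7
tcp_pos: [0.522, 0.004, 0.2162]
orientation: [0.0, 0.258, 0.966, 0.001]
wrist_force: [-0.1, -1.4, 0.2]
finger_gap: 0.0857
grip_force: 0.0
clock: 22.1
tcp_pos: [0.5223, 0.0914, 0.2056]
orientation: [0.0, 0.093, 0.996, 0.0]
wrist_force: [-0.1, -0.2, 0.3]
finger_gap: 0.0852
grip_force: 0.0
travel [0.126, 0.726, 0.13] rot [0.0, 0.001, -0.324] rows>= 3
((567.9276123046875, -352.32708740234375), (24.788633346557617, 89.58268737792969), 8.966878890991211) 0.08962631701932186
((565.867919921875, -352.71771240234375), (23.233978271484375, 148.85316467285156), 8.894569396972656) 0.037061585924190406
grip 0 [nan nan nan]<stdin>:10: RuntimeWarning: Mean of empty slice.
  ret = um.true_divide(
```

View pics/top8.png

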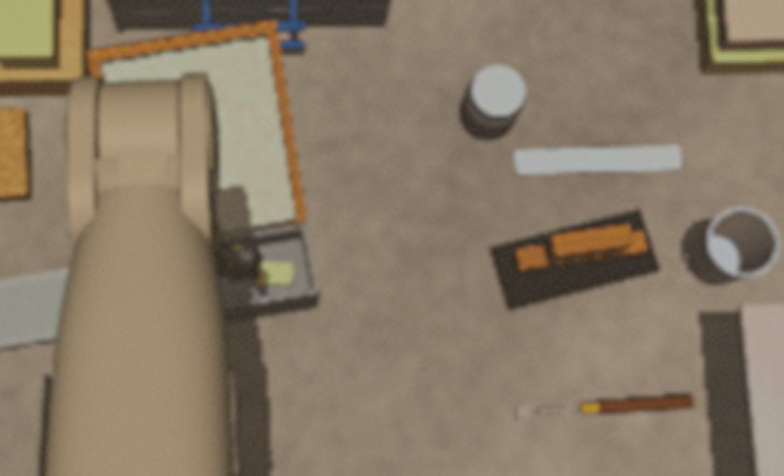

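The scraper stands upright near the middle of the mat, at crop (580,243), and nothing else has moved. Now I'll shut the cover.

```bash
python3 -m pendant '[{"travel":[0.126,0.726,0.13],"rot":[0,0,-0.324],"fingers":1},{"travel":[0.126,0.726,0.13],"rot":[0,0,-0.324],"fingers":1},{"travel":[0.126,0.726,0.13],"rot":[0,0,-0.324],"fingers":1},{"travel":[0.126,0.726,0.13],"rot":[0,0,-0.324],"fingers":1},{"travel":[0.126,0.726,0.13],"rot":[0,0,-0.324],"fingers":1},{"travel":[0.126,0.726,0.13],"rot":[0,0,-0.324],"fingers":1}]'
python3 - <<'E'
from h import *
plan(np.array([.5236,.1798,.104]),tool(188.7))
E
```

```text
clock: 22.85
tcp_pos: [0.5239, 0.1786, 0.1913]
orientation: [0.001, -0.075, 0.997, 0.0]
wrist_force: [-0.1, -0.4, -1.0]
finger_gap: 0.0853
grip_force: 0.0
travel [0.003, 0.01, 0.727] rot [0.001, 0.002, -0.003] rows>= 2
```

```bash
python3 -m pendant '[{"travel":[0,0.01,0.35],"rot":[0,0,0],"fingers":1},{"travel":[0,0.01,0.6],"rot":[0,0,0],"fingers":1},{"travel":[0,0.01,0.727],"rot":[0,0,0],"fingers":1},{"travel":[0,0.01,0.727],"rot":[0,0,0],"fingers":-1},{"travel":[0,0.01,0.727],"rot":[0,0,0],"fingers":-1},{"travel":[0,0.01,0.727],"rot":[0,0,0],"fingers":-1},{"travel":[0,0.01,0.727],"rot":[0,0,0],"fingers":-1},{"travel":[0,0.01,0.727],"rot":[0,0,0],"fingers":-1},{"travel":[0,0.01,0.727],"rot":[0,0,0],"fingers":-1},{"travel":[0,0.01,0.727],"rot":[0,0,0],"fingers":-1}]' 30
python3 -m pendant '[{"travel":[0,-0.15,0],"rot":[0,0,0],"fingers":-1},{"travel":[0,-0.35,0],"rot":[0,0,0],"fingers":-1},{"travel":[0,-0.55,0],"rot":[0,0,0],"fingers":-1},{"travel":[0,-0.75,0],"rot":[0,0,0],"fingers":-1},{"travel":[0,-0.86,0],"rot":[0,0,0],"fingers":-1},{"travel":[0,-0.86,0],"rot":[0,0,0],"fingers":-1}]'
python3 - <<'E'
from h import *
plan(np.array([.555,-.023,.1037]),tool(188.7)); s=cur()[2]; print(s["wrist_force"])
E
```

```text
clock: 23.85
tcp_pos: [0.5246, 0.18, 0.1052]
orientation: [0.002, -0.076, 0.997, -0.001]
wrist_force: [0.6, -4.8, 3.1]
finger_gap: 0.0155
grip_force: 35.1
clock: 24.45
tcp_pos: [0.5406, 0.0774, 0.1052]
orientation: [0.002, -0.075, 0.997, -0.0]
wrist_force: [-0.5, -1.9, 6.2]
finger_gap: 0.0156
grip_force: 35.6
travel [0.007, -0.845, 0.013] rot [-0.001, 0.004, -0.002] rows>= 3
[-0.48830824 -1.90815727  6.20809257]
```

```bash
python3 -m pendant '[{"travel":[0,-0.2,0],"rot":[0,0,0],"fingers":-1},{"travel":[0,-0.4,0],"rot":[0,0,0],"fingers":-1},{"travel":[0,-0.6,0],"rot":[0,0,0],"fingers":-1},{"travel":[0,-0.75,0],"rot":[0,0,0],"fingers":-1},{"travel":[0,-0.85,0],"rot":[0,0,0],"fingers":-1},{"travel":[0,-0.865,0],"rot":[0,0,0],"fingers":-1},{"travel":[0,-0.865,0],"rot":[0,0,0],"fingers":-1},{"travel":[0,-0.865,0],"rot":[0,0,0],"fingers":-1}]'
python3 -m pendant '[{"travel":[0,0,0],"rot":[0,0,0],"fingers":0},{"travel":[0,0,0],"rot":[0,0,0],"fingers":1},{"travel":[0,0,0],"rot":[0,0,0],"fingers":1},{"travel":[0,0,0],"rot":[0,0,0],"fingers":1},{"travel":[0,0,-0.2],"rot":[0,0,0],"fingers":1},{"travel":[0,0,-0.6],"rot":[0,0,0],"fingers":1},{"travel":[0,0,-1],"rot":[0,0,0],"fingers":1},{"travel":[0,0,-1],"rot":[0,0,0],"fingers":1}]'
python3 -m pendant '[{"travel":[0.4,0,-0.3],"rot":[0,0,0],"fingers":1},{"travel":[0.8,0,-0.5],"rot":[0,0,0],"fingers":1},{"travel":[0.9,0,-0.6],"rot":[0,0,0],"fingers":1},{"travel":[0.9,0,-0.6],"rot":[0,0,0],"fingers":1},{"travel":[0.9,0,-0.6],"rot":[0,0,0],"fingers":1}]'
python3 - <<'E'
from h import *
im,d=env.read_camera("side"); W=cloud("side",d); cv2.imwrite("pics/s9.png",cv2.resize(im[120:260,160:340],None,fx=4,fy=4,interpolation=cv2.INTER_CUBIC))
z=np.load("side0.npz"); W0=cloud("side",z["d"])
for w in(W0,W):
    Q=RB.inv().apply((w-BIN).reshape(-1,3)); k=Q[(abs(Q[:,0])<.02)&(abs(Q[:,1])<.13)&(Q[:,2]>.085)&(Q[:,2]<.126)]; print(len(k),np.round(np.percentile(k,[2,50,98],0),4))
E
```

```text
clock: 25.25
tcp_pos: [0.5561, -0.0227, 0.1052]
orientation: [0.002, -0.076, 0.997, 0.001]
wrist_force: [-0.4, 4.7, 6.8]
finger_gap: 0.0154
grip_force: 36.2
clock: 26.05
tcp_pos: [0.5582, -0.0243, 0.2307]
orientation: [0.006, -0.076, 0.997, -0.001]
wrist_force: [1.6, -0.7, -0.4]
finger_gap: 0.0853
grip_force: 0.0
clock: 26.55
tcp_pos: [0.4481, -0.0403, 0.2958]
orientation: [0.002, -0.076, 0.997, 0.0]
wrist_force: [0.4, 0.5, -0.3]
finger_gap: 0.0855
grip_force: 0.0
70 [[-0.0161 -0.0884  0.0865]
 [-0.0071 -0.0767  0.107 ]
 [ 0.0055 -0.0716  0.1243]]
60 [[-0.0164 -0.0921  0.0861]
 [-0.007  -0.0795  0.1085]
 [ 0.0039 -0.0742  0.1231]]
```

View pics/s9.png

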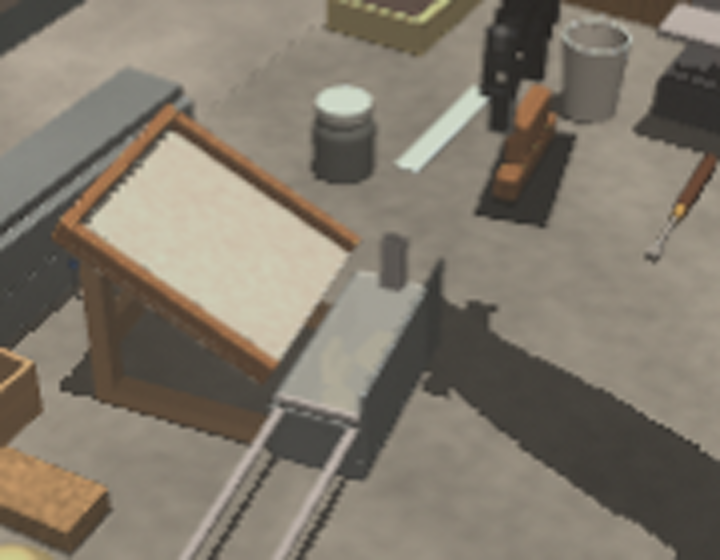

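The cover is shut at (355,345) with the chips visible beneath it. The scraper stands on its mat at (525,145), the bystanders are in place and the arm is clear.

```bash
python3 -c "
from workcell import env
print(env.hand_in())"
```

```text
the job is handed in; nothing more can be done
None
```

I handed the job in at about 27 s: all four offcuts are in the bin, the cover is shut, the scraper stands upright in the middle of its mat and nothing else on the bench appears moved (final pictures checked; no verdict came back).

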